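# Change over the drying-box trays in a pottery studio

## Task

Work is moving on from the small saucers to the big clay disc. First push the tray of three saucers, which stands out, fully home into its drying box; then hook a fingertip behind the lip of the tray with the big round disc and draw it gently out to its stop, and let go clear of it. Do not pinch a lip or touch the ware, and leave the tray with the square tile and everything else on the table where it is.

Things in the scene. Friction and masses are not known exactly. Their poses are not given: they have to be found in the camera images.
- box_disc: Fixed low plywood drying box, top of three slats; its tray carries the one big round clay disc with a boss and five knobs on it. 180 deep (x), 140 wide (y), 61 high; origin: centre of its underside, on the table. Its -x axis points out of its open front, the way the tray slides out, roughly to the robot. The three boxes stand side by side in any order, each turned a little. (Sizes in mm.)
- tray_disc (a joint): How far (m) the plywood tray with the one big round clay disc with a boss and five knobs on it is drawn out: 0 fully home at its inner stop, 0.110 fully out at its outer stop. It slides level along the box's -x with about 2.5 N of friction, a little more when moving, and stays where it is left.
- lip_disc (a point): Middle of the top edge of the lip of the tray with the one big round clay disc with a boss and five knobs on it; moves with it, axes as the box's. The lip: an upright board across the tray's front end, 12 thick (x; 6 each side of this point), 116 wide (y), its top 52 above the table. With the tray home this point is 150 in front (-x) of the box's origin. (Sizes in mm.)
- box_saucers: Fixed low plywood drying box, top of three slats; its tray carries three small clay saucers. 180 deep (x), 140 wide (y), 61 high; origin: centre of its underside, on the table. Its -x axis points out of its open front, the way the tray slides out, roughly to the robot. The three boxes stand side by side in any order, each turned a little. (Sizes in mm.)
- tray_saucers (a joint): How far (m) the plywood tray with three small clay saucers is drawn out: 0 fully home at its inner stop, 0.110 fully out at its outer stop. It slides level along the box's -x with about 2.5 N of friction, a little more when moving, and stays where it is left.
- lip_saucers (a point): Middle of the top edge of the lip of the tray with three small clay saucers; moves with it, axes as the box's. The lip: an upright board across the tray's front end, 12 thick (x; 6 each side of this point), 116 wide (y), its top 52 above the table. With the tray home this point is 150 in front (-x) of the box's origin. (Sizes in mm.)
- box_tile: Fixed low plywood drying box, top of three slats; its tray carries one square clay tile. 180 deep (x), 140 wide (y), 61 high; origin: centre of its underside, on the table. Its -x axis points out of its open front, the way the tray slides out, roughly to the robot. The three boxes stand side by side in any order, each turned a little. (Sizes in mm.)
- tray_tile (a joint): How far (m) the plywood tray with one square clay tile is drawn out: 0 fully home at its inner stop, 0.110 fully out at its outer stop. It slides level along the box's -x with about 2.5 N of friction, a little more when moving, and stays where it is left.
- lip_tile (a point): Middle of the top edge of the lip of the tray with one square clay tile; moves with it, axes as the box's. The lip: an upright board across the tray's front end, 12 thick (x; 6 each side of this point), 116 wide (y), its top 52 above the table. With the tray home this point is 150 in front (-x) of the box's origin. (Sizes in mm.)
- well_disc (a point): Centre of the floor of the empty finger well behind the lip of the tray with the one big round clay disc with a boss and five knobs on it; moves with it, axes as the box's. The well is open above and lies outside the box: 56 long (x, from the lip's back face), 116 wide (y), floor 16 above the table. Its +x end is a low rib (top 30 above the table) that keeps the ware back. (Sizes in mm.)
- well_saucers (a point): Centre of the floor of the empty finger well behind the lip of the tray with three small clay saucers; moves with it, axes as the box's. The well is open above and lies outside the box: 56 long (x, from the lip's back face), 116 wide (y), floor 16 above the table. Its +x end is a low rib (top 30 above the table) that keeps the ware back. (Sizes in mm.)
- disc: Rigid clay disc, 92 across, 17 high over its boss, loose on its tray; origin at the centre of its underside. (Sizes in mm.)
- saucer1: Small clay saucer, 44 across, 12 high, loose on its tray; origin at the centre of its underside. (Sizes in mm.)
- saucer2: Small clay saucer, 44 across, 12 high, loose on its tray; origin at the centre of its underside. (Sizes in mm.)
- saucer3: Small clay saucer, 44 across, 12 high, loose on its tray; origin at the centre of its underside. (Sizes in mm.)
- tile: Square clay tile 90 x 90 x 14, loose on its tray; origin at the centre of its underside. (Sizes in mm.)
- pinch_pot: Leave alone: small cup, 36 across, 30 high, beside a tray's path; origin at the centre of its underside. (Sizes in mm.)
- slip_jar: Leave alone: small lidded jar, 36 across, 45 high, beside a tray's path; origin at the centre of its underside. (Sizes in mm.)
- kiln_prop: Leave alone: terracotta post, 30 across, 40 high, beside a tray's path; origin at the centre of its underside. (Sizes in mm.)
- loop_tool: Leave alone: wooden-handled loop tool lying on the table, about 165 long, 22 high; origin under its middle. (Sizes in mm.)
- brush_pot: Leave alone: pot of brushes, 76 across, about 205 high, to the robot's left; origin at the centre of its underside. (Sizes in mm.)
- batten: Leave alone: wooden batten 160 x 30 x 10 lying on the table; origin at the centre of its underside. (Sizes in mm.)
Not all that is in view belongs to the job. Leave any black or yellow look-alike of the disc alone.

How it is judged (in metres and radians):
On the way, in this order (a step that is already met when the one before it is completed fails the run):
1. the tray of saucers is fully home, the disc's tray not yet out (value of joint tray_saucers below 0.007 m and value of joint tray_disc below 0.06 m), for 0.2 s.
2. the disc's tray is drawn out to its stop (value of joint tray_disc above 0.102 m), for 0.2 s.
At the end, for the whole second after the job is handed in: The saucers' tray is within 7 mm of fully home, the disc's tray within 8 mm of its outer stop, both at rest; the tile's tray is within 10 mm of where it was; all the ware still lies on its trays (value of joint tray_saucers below 0.007 m and value of joint tray_disc above 0.102 m and distance of lip_tile from where it was at the start of the episode below 0.01 m and velocity of joint tray_disc between -0.01 and 0.01 m/s and velocity of joint tray_saucers between -0.01 and 0.01 m/s and height (world z) of each of disc, saucer1, saucer2, saucer3, tile above 0.01 m); the robot touches nothing.
It fails at once if the tray with the square tile was shifted by more than 10 mm (distance of lip_tile from where it was at the start of the episode above 0.01 m).
It fails at once if a lip was pinched between the fingers instead of being hooked or pushed ((contact force between the fingers and tray_disc_c6 above 3 N and contact force between the fingers and tray_disc_c5 above 3 N) or (contact force between the fingers and tray_saucers_c6 above 3 N and contact force between the fingers and tray_saucers_c5 above 3 N)).
It fails at once if the ware on a tray was touched with the fingers, lifted or tipped (contact force between the fingers and disc above 1 N or contact force between the fingers and saucer1 above 1 N or contact force between the fingers and saucer2 above 1 N or contact force between the fingers and saucer3 above 1 N or contact force between the fingers and tile above 1 N or height (world z) of any of disc, saucer1, saucer2, saucer3, tile above 0.035 m or angle between any of disc, saucer1, saucer2, saucer3, tile's own z axis and vertical above 0.4 rad).
It fails at once if a tray was jerked or slammed (faster than 0.45 m/s) (velocity of joint any of tray_disc, tray_saucers above 0.45 m/s or velocity of joint any of tray_disc, tray_saucers below -0.45 m/s).
It fails at once if a bystander on the table was moved by more than 25 mm (distance of any of pinch_pot, slip_jar, kiln_prop, loop_tool, brush_pot, batten from where it was at the start of the episode above 0.025 m).
It also fails if it takes over 45 s, if anything falls off the work surface, if the arm or the gripper's body presses on something with over 40 N, if the wrist force passes 120 N, or if a joint passes its speed limit or range.

## Robot

A 6-joint arm with a two-finger parallel gripper is mounted at the origin on the work surface. World frame = base frame: x ahead of the robot, y to its left, z up, the work surface at z = 0. Lengths are in mm, angles in rad, forces in N, time in s.
With the tool pointing down it reaches from about 350 to 875 mm from the base axis. Payload 4.2 kg.
Tool frame: the origin (TCP) lies midway between the tips of the shut fingers; the grasp point (between the pads) lies 19 mm behind it; z points along the fingers, y is the line along which they close (so a half turn about z gives the same grasp; the last joint's range is limited). The gripper opens to 85 mm and grips with 20 to 120 N. Pads are 22 mm wide; open, the fingers measure 114 mm over their backs; the gripper's body (76 mm by 85 mm) begins 54 mm behind the grasp point. The pads swing forward as they close: fully open they stand 13 mm farther back than shut.
Start: joints at [1.578, 0.385, 0.008, 0, -1.194, -0.259], TCP at [155.686, 605.278, 231.312] pointing down, gripper open.
Joint ranges: [-3.14, 3.14], [-1.21, 2.06], [-1.07, 1.41], [-3.16, 2.05], [-2.99, -0.16], [-3.1, 3.1]. Speed limits (rad/s): [2.79, 2.79, 3.14, 3.14, 3.14, 3.14].

## Interface

Orientations are given as a unit quaternion [x, y, z, w].
In Python, from bench import read_state, get_image, job_done gives the robot as it stands.
- The arm moves only by the shell command python3 -m jog 'ROWS'. ROWS is JSON, a list of rows, each a list of 3 entries, a list of its own where there are three numbers: the shift along the world's x, y, z scaled (see below), then the turn, a rotation vector about the world's x, y, z scaled (see below), then the gripper's target within -1 to 1 (shut at 1, half-way at 0, fully open at -1). In form: [[[x, y, z], [wx, wy, wz], claw], ...]. A call has 1 to 20 rows; each row is the pose to reach, as a shift and turn from the pose commanded when the call began; what a row does not reach only later rows make up. The controller multiplies each number of a shift by 10 cm and each number of a turn by 120 degrees. A row lasts 1/10 s, in which the tool goes at most 50 mm and 8.59 degrees, less where a joint would pass 70% of its speed; a pose out of reach is approached as far as the arm can. A call with a number of a shift or a turn outside -1 to 1 is refused whole. A call with a gripper value outside its range is refused whole. The fingers move at their own pace and stop on an object; the grip force is fixed at half the most. Time passes only in rows, so rows that repeat a pose let the fingers close. It gives the time, the measured TCP pose, the force, the opening and the grip force at its end, in the units of the state.
- read_state(): the state, without advancing time (a new reading comes with each control period).
- get_image(name): name is "scene" or "top" or "wrist"; returns a dict with "frame" (420x560x3 uint8, red, green, blue), "range_z" (420x560 float32, mm along the optical axis (not along the pixel's ray), 0 where there is no reading), "fx", "fy", "cx", "cy" (pixels), "R" (3x3) and "t" (3): a world point X has camera coordinates R X + t. Camera axes: x right, y down, z forward; pixel columns grow to the right and rows downward; lengths in mm; the calibration is good to about 2 mm. A picture is of the moment at which its call begins.
- job_done(): hands the job in; it is judged then, once.
The state is a dict: "clock": time; "joints": joint angles; "joint_vel": joint speeds; "joint_efforts": joint torques, N m; "position": TCP position; "ee_rot": TCP orientation; "contact_force": force on the tool from outside, world axes, zero at the start; "wrist_torque": the same for the moment, N m; "gripper_width": finger opening in mm; "grasp_force": force on a finger pad.
Only numpy, scipy, OpenCV 4.12 (cv2) and the standard library are available. Lean on these libraries where they do the work, as an engineer would, in place of code of your own. Each camera call takes 0.05 s, during which the arm holds its last target. There are 200 camera calls.

## Working session

There is one attempt and no reset: what is moved stays moved. The work goes in short steps, Python scripts to look and compute and a shell command to move; the robot and the scene stay as the last step left them, time stands still between calls to the robot, and variables do not carry over. Pictures are saved under pics/ and viewed, at most 10 in all, crops included, and the job is handed in when it is done.

```bash
mkdir -p pics; python3 - <<'E'
from bench import *
import cv2,numpy as np
s=read_state();print(s['position'],s['ee_rot'],s['gripper_width'],s['clock'])
for n in('top','scene'):
    d=get_image(n);cv2.imwrite(f'pics/{n}0.png',d['frame'][:,:,::-1]);np.savez(f'{n}0.npz',**d)
    print(n,d['fx'],d['cx'],d['cy'],d['R'],d['t'])
E
```

```text
[155.5621814  604.72155296 230.2238524 ] [ 9.92072641e-01 -1.25660915e-01 -6.73562559e-05  1.09780892e-03] 85.11184807146734 0.0
top 514.2746070603447 281.1838218571064 208.71903701103076 [[ 0.00494078 -0.99990423  0.0129274 ]
 [-0.98124103 -0.0073392  -0.19264523]
 [ 0.19272166 -0.01173308 -0.98118331]] [   2.93878208  545.72370261 1602.10265335]
scene 408.03377801896596 282.0758404197399 207.32886047628716 [[ 0.42919466  0.90312805  0.01231572]
 [ 0.77290844 -0.36018671 -0.52237732]
 [-0.46733765  0.23372048 -0.85262551]] [-253.33802747 -364.35115705 1543.69964595]
```

View pics/top0.png

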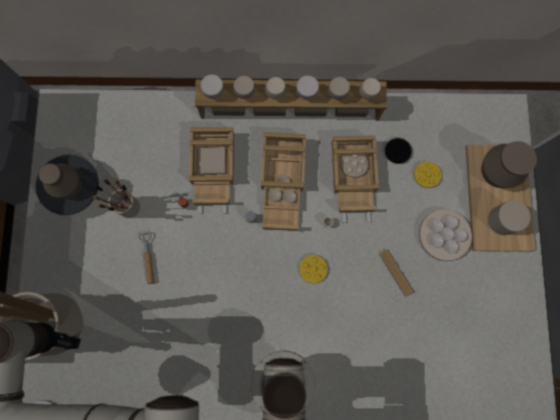

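View pics/scene0.png

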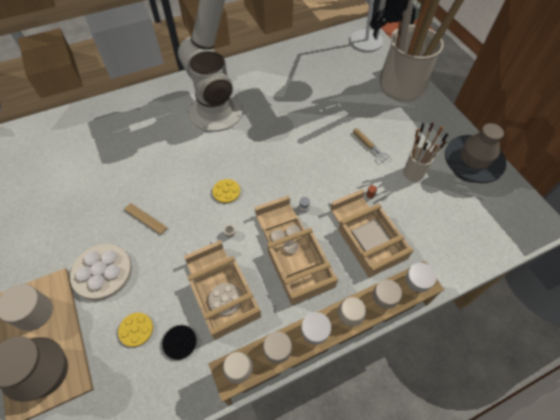

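The top view shows three boxes: tile (212,160), saucers with the tray out (283,170), and disc (355,165). Candidates for the disc are the black disc (398,150), the yellow ones (428,174) and (313,268), the ball plate (446,234), and the clay disc in the right box (355,165). I choose the one in the box and will check it in a close crop while I measure.

```bash
cat > h.py <<'E'
import numpy as np,cv2
def world(d):
    v,u=np.mgrid[0:420,0:560];z=d['range_z'].astype(float)
    c=np.stack([(u-d['cx'])/d['fx']*z,(v-d['cy'])/d['fy']*z,z],-1)
    w=(c-d['t'])@d['R'];w[z==0]=np.nan
    return w
def px(d,X):
    c=np.asarray(d['R'])@np.asarray(X,float)+d['t'];return c[0]/c[2]*d['fx']+d['cx'],c[1]/c[2]*d['fy']+d['cy']
E
python3 - <<'E'
from h import *
d=np.load('top0.npz');w=world(d)
f=cv2.resize(d['frame'][115:240,170:410],None,fx=3.3,fy=3.3,interpolation=cv2.INTER_CUBIC)
cv2.imwrite('pics/crop.png',f[:,:,::-1])
z=w[...,2]
print('table z',np.nanmedian(z[280:320,200:400]))
for n,(c0,c1) in dict(tile=(185,238),sauc=(256,310),disc=(328,384)).items():
    sub=np.zeros(z.shape,bool);sub[120:235,c0:c1]=True
    m=sub&(z>54)&(z<72)
    k,l,st,ce=cv2.connectedComponentsWithStats(m.astype(np.uint8))
    P=w[m][:,:2]
    r=cv2.minAreaRect(P.astype(np.float32));print(n,m.sum(),'z',np.median(z[m]),'rect',r)
    lm=sub&(z>43)&(z<=56)&(w[...,0]<r[0][0]-75)
    Q=w[lm]; 
    if len(Q):print('  lip',lm.sum(),np.median(Q,0),cv2.minAreaRect(Q[:,:2].astype(np.float32)))
E
```

```text
table z -0.736327172828871
tile 688 z 59.365449959325645 rect ((692.4675903320312, 236.74642944335938), (255.25564575195312, 140.14137268066406), 1.1800810098648071)
  lip 127 [571.78358397 235.59786095  50.05369607] ((571.9375610351562, 247.99659729003906), (139.86460876464844, 13.98514461517334), 89.06160736083984)
sauc 699 z 59.41151364415045 rect ((643.1032104492188, 2.5105667114257812), (139.4325714111328, 318.15057373046875), 87.71072387695312)
  lip 128 [489.93484833   9.82387235  49.93264427] ((490.688720703125, 8.174610137939453), (112.49147033691406, 13.722372055053711), 87.04122924804688)
disc 734 z 59.36675423713583 rect ((669.7327270507812, -237.8771514892578), (250.74053955078125, 140.34007263183594), 1.9749479293823242)
  lip 129 [ 550.96918806 -235.18267767   51.27661277] ((552.0505981445312, -240.70806884765625), (14.6741361618042, 114.51597595214844), 2.3125672340393066)
```

View pics/crop.png

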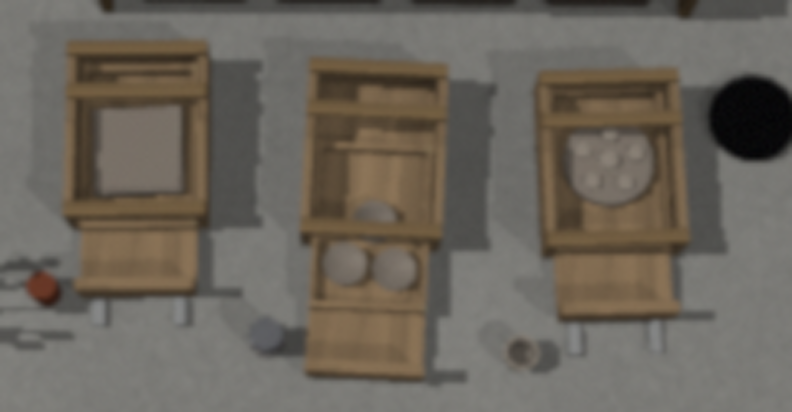

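The crop confirms it: the clay disc with a boss and five knobs is in the right box (crop 610,165), and the saucer tray in the middle stands out. Two small pale bars stand in front of both home lips (crop 575,338 and 655,335). I'll check their heights and refine the box poses.

```bash
python3 - <<'E'
from h import *
d=np.load('top0.npz');w=world(d);z=w[...,2]
for n,(c0,c1,x0) in dict(tile=(185,238,605),sauc=(256,310,585),disc=(328,384,585)).items():
    sub=np.zeros(z.shape,bool);sub[120:235,c0:c1]=True
    m=sub&(z>54)&(z<68)&(w[...,0]>x0)
    r=cv2.minAreaRect(w[m][:,:2].astype(np.float32));print(n,r)
for u0,v0 in ((575,338),(655,335),(100,312),(180,312),(520,352),(267,335),(740,318)):
    u,v=int(170+u0/3.3),int(115+v0/3.3)
    print((u,v),np.round(w[v-3:v+4,u].reshape(-1,3)[:,[0,1,2]]).tolist(),d['frame'][v,u])
e=np.load('scene0.npz')
f=cv2.resize(e['frame'][185:345,160:420],None,fx=3,fy=3,interpolation=cv2.INTER_CUBIC);cv2.imwrite('pics/crop2.png',f[:,:,::-1])
E
```

```text
tile ((728.66259765625, 237.73443603515625), (182.91680908203125, 139.79638671875), 1.2304246425628662)
sauc ((710.7353515625, -0.193145751953125), (139.4325714111328, 182.77818298339844), 87.71072387695312)
disc ((703.752197265625, -236.7874755859375), (182.90478515625, 140.22647094726562), 1.8039222955703735)
(344, 217) [[539.0, -202.0, 6.0], [535.0, -202.0, 10.0], [531.0, -202.0, 10.0], [529.0, -203.0, 1.0], [525.0, -202.0, 5.0], [522.0, -202.0, 6.0], [519.0, -202.0, 2.0]] [131 132 131]
(368, 216) [[543.0, -282.0, 7.0], [540.0, -283.0, 2.0], [536.0, -282.0, 3.0], [531.0, -281.0, 12.0], [529.0, -281.0, 7.0], [525.0, -281.0, 8.0], [522.0, -281.0, 11.0]] [131 132 132]
(200, 209) [[563.0, 275.0, 1.0], [558.0, 274.0, 8.0], [555.0, 274.0, 7.0], [553.0, 275.0, 2.0], [549.0, 274.0, 7.0], [545.0, 274.0, 7.0], [541.0, 273.0, 12.0]] [131 132 131]
(224, 209) [[563.0, 195.0, 3.0], [560.0, 195.0, 4.0], [555.0, 195.0, 9.0], [551.0, 194.0, 12.0], [549.0, 194.0, 9.0], [545.0, 194.0, 10.0], [543.0, 195.0, 4.0]] [132 134 133]
(327, 221) [[522.0, -144.0, 22.0], [523.0, -147.0, -2.0], [518.0, -145.0, 8.0], [515.0, -146.0, 5.0], [512.0, -146.0, 3.0], [508.0, -146.0, 6.0], [506.0, -146.0, 1.0]] [76 71 65]
(250, 216) [[533.0, 107.0, 43.0], [528.0, 107.0, 49.0], [527.0, 107.0, 41.0], [524.0, 107.0, 39.0], [519.0, 106.0, 48.0], [518.0, 107.0, 36.0], [515.0, 107.0, 35.0]] [94 95 98]
(394, 211) [[561.0, -370.0, 3.0], [557.0, -370.0, 3.0], [554.0, -370.0, 0.0], [552.0, -371.0, -6.0], [549.0, -371.0, -4.0], [545.0, -370.0, -1.0], [543.0, -372.0, -9.0]] [124 124 120]
```

View pics/crop2.png

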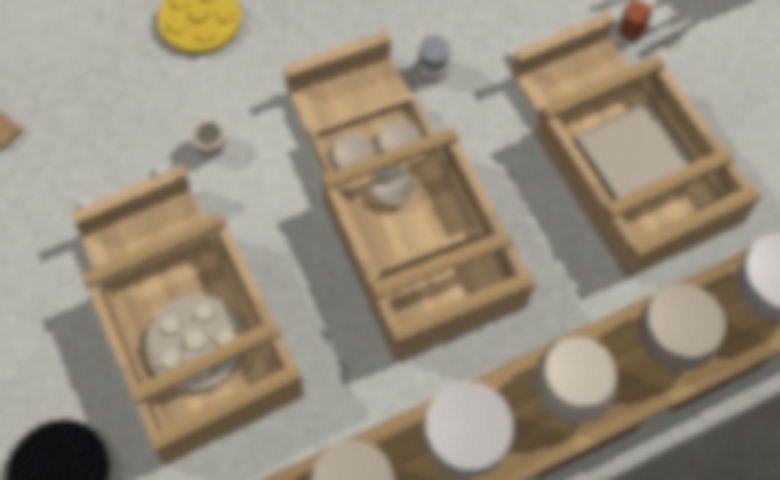

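The bars are floor rails about 7 mm high, under the trays, so they can be ignored.

- **Saucer box:** centre (710.7, -0.2), out-direction (-0.999, 0.040), lip at (490.7, 8.2), about 70 mm out.
- **Disc box:** centre (703.7, -236.8), out-direction (-0.9995, -0.0315), lip at about (553, -241), home.

The lip distances agree with the given sizes. I'll shut the gripper and travel to about (438, 11).

```bash
python3 -m jog '[[[0.1,-0.2,0],[0,0,0.05],1],[[0.3,-0.6,0],[0,0,0.1],1],[[0.47,-0.99,0],[0,0,0.1],1]]' && python3 -m jog '[[[0.24,-0.5,0],[0,0,0],1],[[0.47,-0.99,0],[0,0,0],1]]' && python3 -m jog '[[[0.24,-0.5,0],[0,0,0],1],[[0.47,-0.99,0],[0,0,0],1]]' && python3 -m jog '[[[0.24,-0.5,0],[0,0,0],1],[[0.47,-0.99,0],[0,0,0],1]]' && python3 -m jog '[[[0.24,-0.5,0],[0,0,0],1],[[0.47,-0.99,0],[0,0,0],1]]' && python3 -m jog '[[[0.24,-0.5,0],[0,0,0],1],[[0.4,-0.85,0],[0,0,0],1],[[0.47,-0.99,0],[0,0,0],1],[[0.47,-0.99,0],[0,0,0],1],[[0.47,-0.99,0],[0,0,0],1]]'
```

```text
clock: 0.4
position: [202.9, 504.9, 230.3]
ee_rot: [1.0, -0.02, -0.0, 0.001]
contact_force: [-0.1, 0.8, -0.3]
gripper_width: 44.1
grasp_force: 0.0
clock: 0.6
position: [245.9, 414.0, 230.8]
ee_rot: [1.0, -0.021, -0.0, 0.001]
contact_force: [1.4, -0.7, 0.3]
gripper_width: 12.6
grasp_force: 0.0
clock: 0.8
position: [288.8, 323.5, 231.1]
ee_rot: [1.0, -0.021, -0.0, 0.0]
contact_force: [1.5, 0.5, -0.2]
gripper_width: -0.1
grasp_force: 0.0
clock: 1.0
position: [331.6, 233.2, 231.3]
ee_rot: [1.0, -0.021, -0.0, -0.0]
contact_force: [1.5, -0.3, -0.1]
gripper_width: 0.3
grasp_force: 0.0
clock: 1.2
position: [374.5, 143.0, 231.4]
ee_rot: [1.0, -0.021, 0.0, -0.0]
contact_force: [0.9, 0.3, 0.5]
gripper_width: 0.0
grasp_force: 0.0
clock: 1.7
position: [421.0, 45.8, 231.0]
ee_rot: [1.0, -0.022, -0.0, 0.0]
contact_force: [-0.2, -0.9, 0.3]
gripper_width: 0.0
grasp_force: 0.0
```

```bash
python3 -m jog '[[[0.1,-0.2,-0.3],[0,0,0],1],[[0.19,-0.35,-0.7],[0,0,0],1],[[0.19,-0.35,-1],[0,0,0],1],[[0.19,-0.35,-1],[0,0,0],1]]' && python3 -m jog '[[[0,0,-0.3],[0,0,0],1],[[0,0,-0.6],[0,0,0],1],[[0,0,-0.9],[0,0,0],1],[[0,0,-1],[0,0,0],1],[[0,0,-1],[0,0,0],1]]' && python3 -m jog '[[[0.1,-0.004,0],[0,0,0],1],[[0.2,-0.008,0],[0,0,0],1],[[0.25,-0.01,0],[0,0,0],1],[[0.3,-0.012,0],[0,0,0],1],[[0.35,-0.014,0],[0,0,0],1],[[0.4,-0.016,0],[0,0,0],1],[[0.45,-0.018,0],[0,0,0],1],[[0.5,-0.02,0],[0,0,0],1]]'
```

```text
clock: 2.1
position: [437.1, 10.8, 127.8]
ee_rot: [1.0, -0.021, -0.005, 0.001]
contact_force: [-2.2, 0.3, 0.5]
gripper_width: 0.0
grasp_force: 0.0
clock: 2.6
position: [440.5, 11.8, 31.4]
ee_rot: [1.0, -0.02, -0.0, 0.0]
contact_force: [0.0, -0.1, 1.0]
gripper_width: 0.2
grasp_force: 0.0
clock: 3.4
position: [490.0, 8.6, 31.2]
ee_rot: [1.0, -0.021, -0.001, 0.0]
contact_force: [-3.0, -0.4, 2.0]
gripper_width: -0.1
grasp_force: 1.5
```

Contact is made and the tray moves at about 3 N. The stop is expected near TCP x = 544.

```bash
python3 -m jog '[[[0.06,-0.002,0],[0,0,0],1],[[0.12,-0.005,0],[0,0,0],1],[[0.18,-0.007,0],[0,0,0],1],[[0.24,-0.01,0],[0,0,0],1],[[0.3,-0.012,0],[0,0,0],1],[[0.36,-0.014,0],[0,0,0],1],[[0.42,-0.017,0],[0,0,0],1],[[0.47,-0.019,0],[0,0,0],1],[[0.5,-0.02,0],[0,0,0],1]]' && python3 -m jog '[[[0.02,0,0],[0,0,0],1],[[0.04,-0.002,0],[0,0,0],1],[[0.05,-0.002,0],[0,0,0],1]]'
```

```text
clock: 4.3
position: [540.9, 7.0, 31.1]
ee_rot: [1.0, -0.021, 0.0, -0.0]
contact_force: [-3.2, -1.5, 0.1]
gripper_width: -0.1
grasp_force: 1.3
clock: 4.6
position: [543.0, 6.9, 31.1]
ee_rot: [1.0, -0.021, -0.003, 0.0]
contact_force: [-10.4, 2.3, 5.6]
gripper_width: 0.1
grasp_force: 5.0
```

```bash
python3 -m jog '[[[0.02,0,0],[0,0,0],1],[[0.02,0,0],[0,0,0],1],[[0.02,0,0],[0,0,0],1]]' && python3 -m jog '[[[-0.1,0,0],[0,0,0],1],[[-0.3,0.01,0],[0,0,0],1],[[-0.6,0.02,0],[0,0,0],1],[[-0.6,0.02,0.4],[0,0,0],1],[[-0.6,0.02,0.8],[0,0,0],1],[[-0.6,0.02,0.99],[0,0,0],1],[[-0.6,0.02,0.99],[0,0,0],1]]'; python3 - <<'E'
from bench import *
from h import *
d=get_image('top');w=world(d);z=w[...,2]
for n,(c0,c1,x0) in dict(sauc=(256,310,585),disc=(328,384,585)).items():
    sub=np.zeros(z.shape,bool);sub[160:235,c0:c1]=True
    lm=sub&(z>43)&(z<=58)&(w[...,0]<x0)
    print(n,np.median(w[lm],0),cv2.minAreaRect(w[lm][:,:2].astype(np.float32)))
f=cv2.resize(d['frame'][115:240,170:410],None,fx=3.3,fy=3.3,interpolation=cv2.INTER_CUBIC)
cv2.imwrite('pics/crop3.png',f[:,:,::-1])
E
```

```text
clock: 4.9
position: [543.0, 6.8, 31.1]
ee_rot: [1.0, -0.022, -0.004, 0.0]
contact_force: [-12.0, 2.7, 7.2]
gripper_width: 0.1
grasp_force: 6.4
clock: 5.6
position: [491.3, 10.2, 134.7]
ee_rot: [1.0, -0.02, 0.006, -0.002]
contact_force: [0.7, 0.1, -0.1]
gripper_width: -0.1
grasp_force: 0.0
sauc [nan nan nan] ((0.0, 0.0), (0.0, 0.0), 0.0)
disc [ 551.07002182 -239.30122758   50.9744762 ] ((551.6524047851562, -240.3826904296875), (13.78902816772461, 114.25972747802734), 1.853813648223877)
  return _methods._mean(a, axis=axis, dtype=dtype,
  ret = um.true_divide(
```

View pics/crop3.png

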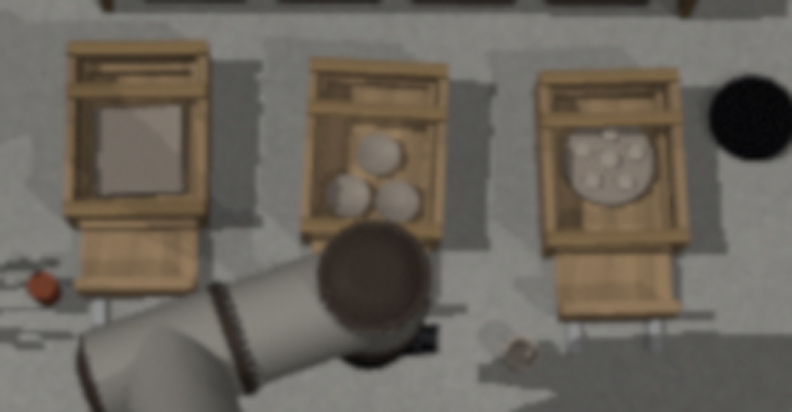

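All three saucers are inside the middle box (crop 378,175), and the 12 N contact at the predicted stop means that tray is home. The disc's lip is unchanged. Next is above the disc's well at (584, -240).

```bash
python3 -m jog '[[[0.15,-0.4,0.1],[0,0,0.034],1],[[0.31,-0.83,0.1],[0,0,0.034],1]]' && python3 -m jog '[[[0.15,-0.4,0],[0,0,0],1],[[0.31,-0.83,0],[0,0,0],1]]' && python3 -m jog '[[[0.15,-0.4,0],[0,0,0],1],[[0.31,-0.83,0],[0,0,0],1],[[0.31,-0.83,0],[0,0,0],1],[[0.31,-0.83,0],[0,0,0],1]]'; python3 - <<'E'
from bench import *
from h import *
s=read_state();print(s['position'],s['ee_rot'])
d=get_image('wrist');print(px(d,[552.5,-241,52]),px(d,[586,-240,16]),px(d,[558.5,-183,52]),px(d,[613.7,-239.6,61]))
cv2.imwrite('pics/w1.png',d['frame'][:,:,::-1])
E
```

```text
clock: 5.85
position: [520.0, -73.9, 141.0]
ee_rot: [1.0, 0.017, 0.002, -0.0]
contact_force: [0.2, 1.2, 0.3]
gripper_width: 0.1
grasp_force: 0.0
clock: 6.05
position: [550.1, -158.4, 139.2]
ee_rot: [1.0, 0.015, 0.0, -0.0]
contact_force: [-0.5, 0.6, -1.0]
gripper_width: 0.1
grasp_force: 0.0
clock: 6.45
position: [580.0, -240.9, 138.2]
ee_rot: [1.0, 0.013, -0.001, -0.0]
contact_force: [-0.2, -0.5, -0.1]
gripper_width: -0.0
grasp_force: 0.0
[ 580.01123899 -240.92167998  138.22873319] [ 9.99910786e-01  1.33182095e-02 -9.61529291e-04 -3.46606976e-04]
(np.float64(276.36452182388086), np.float64(245.91865553496132)) (np.float64(276.56125920026983), np.float64(195.26030247106792)) (np.float64(205.35181021662717), np.float64(237.329092422435)) (np.float64(276.4022970247118), np.float64(174.31548464104387))
```

View pics/w1.png

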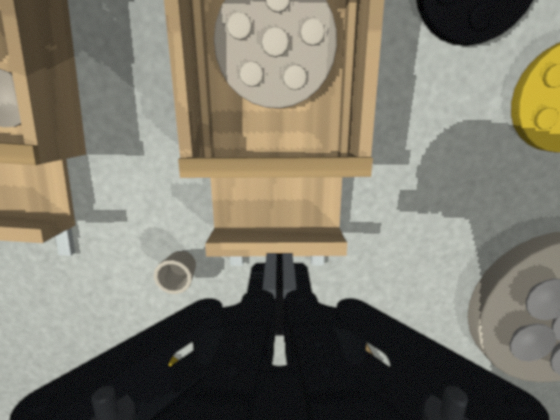

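The wrist view shows the disc in its box (275,40), and the well is empty (277,205). The lip's back edge is near row 229, about 8 px above the prediction, so I'll check with the wrist's range.

```bash
python3 - <<'E'
from bench import *
from h import *
d=get_image('wrist');w=world(d)
for c in(240,276,320):
    for r in list(range(150,182,4))+list(range(220,262,3)): print(c,r,np.round(w[r,c],1)) if c==240 or r>=220 else 0
E
```

```text
240 150 [ 625.3 -206.6   17.6]
240 154 [ 621.7 -206.4   16.1]
240 158 [ 624.8 -212.1   62.4]
240 162 [ 621.9 -212.1   62.2]
240 166 [ 619.1 -212.1   62.9]
240 170 [ 616. -212.   62.]
240 174 [ 613.  -211.9   61.5]
240 178 [ 600.9 -206.4   17.6]
240 220 [ 561.7 -206.    17.8]
240 223 [ 558.6 -205.9   17.3]
240 226 [ 555.3 -205.8   16.6]
240 229 [ 554.6 -206.5   22.2]
240 232 [ 554.9 -207.5   30.4]
240 235 [ 554.9 -208.4   37.3]
240 238 [ 554.6 -209.1   43.3]
240 241 [ 554.6 -209.9   49.8]
240 244 [ 553.4 -210.3   53.1]
240 247 [ 551.  -210.3   53.6]
240 250 [ 547.9 -210.2   52.8]
240 253 [ 545.7 -210.3   53.8]
240 256 [ 520.6 -204.5    8.5]
240 259 [ 517.  -204.4    7.9]
276 220 [ 561.8 -239.1   15.3]
276 223 [ 559.7 -239.2   17.7]
276 226 [ 556.4 -239.3   16.9]
276 229 [ 556.1 -239.4   23.8]
276 232 [ 556.2 -239.4   31.2]
276 235 [ 555.9 -239.5   37.5]
276 238 [ 555.7 -239.6   43.7]
276 241 [ 556.  -239.7   50.9]
276 244 [ 554.4 -239.7   53.2]
276 247 [ 552.1 -239.8   54.2]
276 250 [ 548.6 -239.9   52.5]
276 253 [ 589.6 -239.8  143.8]
276 256 [ 589.6 -239.8  147.2]
276 259 [ 590.2 -239.9  151.5]
320 220 [ 563.7 -279.6   17.5]
320 223 [ 560.3 -280.1   16. ]
320 226 [ 558.  -280.    17.8]
320 229 [ 557.4 -279.3   24. ]
320 232 [ 557.3 -278.4   31.1]
320 235 [ 556.9 -277.6   37.4]
320 238 [ 557.1 -276.7   44.5]
320 241 [ 557.  -275.9   50.7]
320 244 [ 555.  -275.8   52.2]
320 247 [ 552.9 -275.8   53.4]
320 250 [ 549.6 -276.2   52.3]
320 253 [ 547.2 -276.3   52.9]
320 256 [nan nan nan]
320 259 [ 520.  -283.7    9.2]
```

The range puts the lip's back face at x = 556, its top at z = 53 and the well floor at z = 17, all consistent with the sizes given. I'll descend into the well at x ≈ 583, then draw back gently.

```bash
python3 -m jog '[[[0.03,0.01,-0.3],[0,0,0],1],[[0.03,0.01,-0.6],[0,0,0],1],[[0.03,0.01,-0.8],[0,0,0],1],[[0.03,0.01,-1],[0,0,0],1],[[0.03,0.01,-1],[0,0,0],1]]' && python3 -m jog '[[[0,0,-0.05],[0,0,0],1],[[0,0,-0.08],[0,0,0],1],[[0,0,-0.08],[0,0,0],1]]' && python3 -m jog '[[[-0.03,-0.001,0],[0,0,0],1],[[-0.06,-0.002,0],[0,0,0],1],[[-0.1,-0.003,0],[0,0,0],1],[[-0.14,-0.004,0],[0,0,0],1],[[-0.18,-0.006,0],[0,0,0],1],[[-0.22,-0.007,0],[0,0,0],1],[[-0.26,-0.008,0],[0,0,0],1],[[-0.3,-0.01,0],[0,0,0],1]]'
```

```text
clock: 7.05
position: [581.1, -237.1, 37.5]
ee_rot: [1.0, 0.015, -0.003, -0.001]
contact_force: [-0.5, -0.2, -0.4]
gripper_width: 0.3
grasp_force: 0.0
clock: 7.35
position: [583.7, -238.9, 33.0]
ee_rot: [1.0, 0.015, 0.001, 0.0]
contact_force: [-0.1, -0.7, 0.1]
gripper_width: -0.2
grasp_force: 0.0
clock: 8.15
position: [553.7, -240.2, 32.6]
ee_rot: [1.0, 0.015, 0.001, 0.0]
contact_force: [3.1, 0.5, 0.3]
gripper_width: 0.1
grasp_force: 1.4
```

It is hooked, with 3 N of drag. The stop is expected near x = 457.

```bash
python3 -m jog '[[[-0.06,-0.002,0],[0,0,0],1],[[-0.13,-0.004,0],[0,0,0],1],[[-0.2,-0.006,0],[0,0,0],1],[[-0.27,-0.009,0],[0,0,0],1],[[-0.34,-0.011,0],[0,0,0],1],[[-0.41,-0.013,0],[0,0,0],1],[[-0.48,-0.016,0],[0,0,0],1],[[-0.55,-0.018,0],[0,0,0],1],[[-0.62,-0.02,0],[0,0,0],1],[[-0.69,-0.022,0],[0,0,0],1],[[-0.76,-0.025,0],[0,0,0],1],[[-0.82,-0.027,0],[0,0,0],1],[[-0.87,-0.029,0],[0,0,0],1],[[-0.9,-0.03,0],[0,0,0],1]]' && python3 -m jog '[[[-0.03,0,0],[0,0,0],1],[[-0.05,0,0],[0,0,0],1],[[-0.06,0,0],[0,0,0],1],[[-0.06,0,0],[0,0,0],1]]'
```

```text
clock: 9.55
position: [462.7, -243.2, 32.3]
ee_rot: [1.0, 0.014, -0.0, -0.0]
contact_force: [3.3, 2.4, 1.4]
gripper_width: -0.1
grasp_force: 1.3
clock: 9.95
position: [460.0, -243.3, 32.4]
ee_rot: [1.0, 0.015, 0.003, 0.001]
contact_force: [7.3, 0.8, -3.0]
gripper_width: 0.1
grasp_force: 3.6
```

```bash
python3 -m jog '[[[-0.02,0,0],[0,0,0],1],[[-0.03,0,0],[0,0,0],1],[[-0.03,0,0],[0,0,0],1]]' && python3 -m jog '[[[0.08,0,0],[0,0,0],1],[[0.2,0.01,0],[0,0,0],1],[[0.2,0.01,0],[0,0,0],1],[[0.2,0.01,0.3],[0,0,0],1],[[0.2,0.01,0.6],[0,0,0],1],[[0.2,0.01,0.99],[0,0,0],1],[[0.2,0.01,0.99],[0,0,0],1]]' && python3 -m jog '[[[-0.4,0,0.1],[0,0,0],1],[[-0.8,0,0.2],[0,0,0],1],[[-0.9,0,0.3],[0,0,0],1],[[-0.9,0,0.3],[0,0,0],1],[[-0.9,0,0.3],[0,0,0],1]]'; python3 - <<'E'
from bench import *
from h import *
d=get_image('top');w=world(d);z=w[...,2]
for n,(c0,c1,x0) in dict(tile=(185,238,605),sauc=(256,310,585),disc=(328,384,585)).items():
    sub=np.zeros(z.shape,bool);sub[160:250,c0:c1]=True
    lm=sub&(z>43)&(z<=58)&(w[...,0]<x0)&(w[...,0]>420)
    print(n,np.median(w[lm],0),cv2.minAreaRect(w[lm][:,:2].astype(np.float32)))
f=cv2.resize(d['frame'][115:265,170:410],None,fx=3.3,fy=3.3,interpolation=cv2.INTER_CUBIC)
cv2.imwrite('pics/crop4.png',f[:,:,::-1])
E
```

```text
clock: 10.25
position: [460.0, -243.4, 32.6]
ee_rot: [1.0, 0.015, 0.006, 0.001]
contact_force: [12.6, 2.2, -7.0]
gripper_width: 0.2
grasp_force: 6.2
clock: 10.95
position: [476.7, -243.3, 136.3]
ee_rot: [1.0, 0.015, 0.004, 0.002]
contact_force: [0.4, -0.3, -0.3]
gripper_width: 0.1
grasp_force: 0.0
clock: 11.45
position: [384.8, -242.4, 161.3]
ee_rot: [1.0, 0.014, 0.0, 0.0]
contact_force: [0.6, 0.4, 0.1]
gripper_width: 0.2
grasp_force: 0.0
tile [572.14558215 235.91471078  50.77067885] ((571.2453002929688, 247.47129821777344), (12.737534523010254, 139.86776733398438), 0.6314193606376648)
sauc [560.85382079   5.3452318   51.25168334] ((560.888427734375, 5.2473907470703125), (113.97511291503906, 13.943510055541992), 87.83039855957031)
disc [nan nan nan] ((0.0, 0.0), (0.0, 0.0), 0.0)
  return _methods._mean(a, axis=axis, dtype=dtype,
  ret = um.true_divide(
```

View pics/crop4.png

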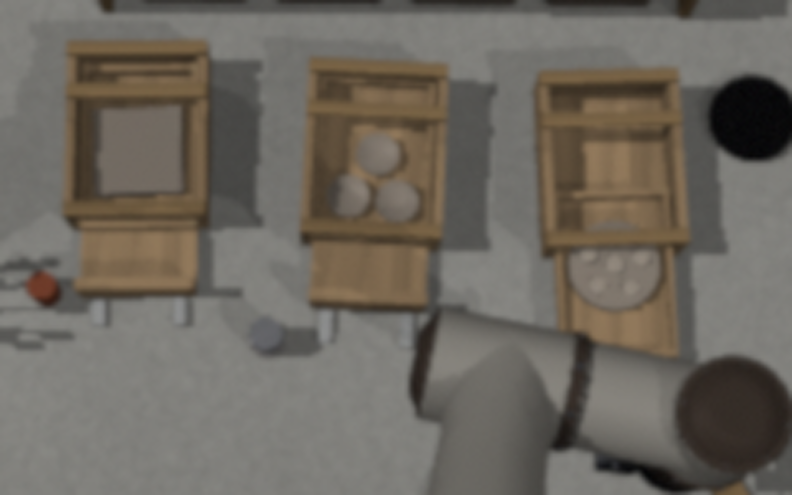

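The saucer tray is home (lip at x = 560.9) and the tile tray is unchanged. The disc's lip is hidden by the arm in this view, so I'll check it with the wrist camera. Its back face should be near 446.

```bash
python3 - <<'E'
from bench import *
from h import *
for n in('wrist','scene'):
    w=world(get_image(n));P=w[(w[...,2]>46)&(w[...,2]<57)&(abs(w[...,1]+244)<50)&(w[...,0]>425)&(w[...,0]<500)]
    print(n,len(P),np.percentile(P[:,0],[5,50,95]) if len(P) else '')
E
```

```text
wrist 1907 [436.40051075 442.08225529 447.95546115]
scene 138 [438.27610647 445.87924453 451.70158087]
```

The lip moved from about 550.5 to 442, roughly 109 mm, and a firm stop was felt. The robot is clear, so I'm handing in.

```bash
python3 -c "
from bench import *
print(job_done())"
```

```text
the job is handed in; nothing more can be done
None
```

The saucer tray is pushed fully home, the disc's tray is drawn out to its stop (about 109 mm measured), the tile's tray is where it was, and the arm is clear; the job is handed in, but no verdict was returned.

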